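Catch the thread of the canister lid

TASK

The red lid of the storage canister is sitting too high, on top of its thread. Without taking it off, turn it back (anticlockwise seen from above) until it drops into the thread at the dot mark, then screw it forward (clockwise) until its white pointer meets the bar mark on the canister and it is fully down, and let go. Leave the blue lid, which is already closed, as it is.

Things in the scene. Friction and masses are not known exactly. Their poses are not given: they have to be found in the camera images.
- red_lid: Loose red screw lid, 78 mm across, 20 mm high, 0.12 kg. On top a bar grip along its x axis, 46 long, 14 wide, from 20 to 46 mm above the origin. Origin: centre of the lower edge, z up. White pointer line on top and rim at +x. Starts level, origin 87 mm above the canister's, pointer 11 to 35 deg anticlockwise of the bar mark; a stop blocks it clockwise. Sideways play 2.5 mm.
- red_canister: White canister under the red lid, 100 mm across, shoulder 75 mm high, in a black rubber holder 120 mm across, fixed to the worktop. Origin: centre of its underside, z up. Its x axis points to the black bar mark on the shoulder and side: lid closed, at a stop, when its pointer stands there, its origin then 76 mm above this one.
- drop_dot (a point): Black dot on the red canister's shoulder, 43 mm from its axis, 73 deg anticlockwise (from above) of the bar mark. With the pointer within 13 deg of it the lid sinks 7 mm, to 80 mm above the canister's origin: by its own weight if loose, pushed lightly if gripped firmly. From there clockwise it runs down a further 3.7 mm in 73 deg to the closed stop.
- blue_lid: The same lid in blue, fully closed on a second, identical fixed white canister, 220 mm or more to one side; to be left alone. Origin and axes as for the red lid.
Not all that is in view belongs to the job. Of the things like the red_lid, leave any that is green; of the rest the smaller one is meant.

How it is judged:
By the outcome, as a careful person would: the job done as asked, in the order asked, and still so for the second after the job is handed in, with the robot touching nothing.
It also fails if it takes over 38 s, if anything falls off the work surface, if the arm or the gripper's body presses on something with over 40 N, if the wrist force passes 120 N, or if a joint passes its speed limit or range.

ROBOT

A 6-joint arm with a two-finger parallel gripper is mounted at the origin on a cart in front of the work surface, level with it; the furniture and walls round the work are solid. World frame = base frame: x ahead of the robot, y to its left, z up, the work surface at z = 0. Lengths are in mm, angles in rad, forces in N, time in s.
With the tool pointing down it reaches from about 275 to 1000 mm from the base axis. Payload 8.4 kg.
Tool frame: the origin (TCP) lies on the centre line of the jaws, within the pads' length; the fingertips stand 14 mm ahead of it and the grasp point (between the pads) lies 5 mm behind it; z points along the fingers, y is the line along which they close (so a half turn about z gives the same grasp; the last joint's range is limited). The gripper opens to 85 mm and grips with 20 to 120 N. Pads are 22 mm wide; open, the fingers measure 114 mm over their backs; the gripper's body (76 mm by 85 mm) begins 54 mm behind the grasp point. The pads swing forward as they close: fully open they stand 13 mm farther back than shut.
Start: joints at [1.163, 0.353, 1.633, -0, 1.155, -0.002], TCP at [246.72, 574.245, 245.281] pointing down, gripper open.
Joint ranges: [-2.63, 2.63], [-0.92, 2.1], [0.06, 2.66], [-1.3, 4.44], [0, 2.69], [-3.02, 3.02]. Speed limits (rad/s): [2.22, 2.22, 2.79, 3.14, 3.14, 3.14].

INTERFACE

Orientations are given as [roll, pitch, yaw] about the fixed x, y, z axes, in that order (R = Rz(yaw) Ry(pitch) Rx(roll)).
In Python, from rig import r gives the robot as it stands.
- The arm moves only by the tool step_arm, never from a script. Its argument "plan" is text: rows parted by semicolons, each of 7 numbers parted by spaces: the turn, a rotation vector about the world's x, y, z in degrees, then the shift along the world's x, y, z in mm, then the closure in counts, from 0 (fully open) to 255 (shut). In form: rx ry rz x y z hand; .... A call has 1 to 8 rows; each row is the pose to reach, as a shift and turn from the pose commanded when the call began; what a row does not reach only later rows make up. A row lasts 1/10 s, in which the tool goes at most 50 mm and 8.59 degrees, less where a joint would pass 70% of its speed; a pose out of reach is approached as far as the arm can. A call with a gripper value outside its range is refused whole. The fingers move at their own pace and stop on an object; "force" is the grip in N (left out, the last holds). Time passes only in rows, so rows that repeat a pose let the fingers close. It gives the time, the measured TCP pose, the force, the opening and the grip force at its end, in the units of the state.
- r.sense(): the state, without advancing time (a new reading comes with each control period).
- r.grab_frame(name): name is "scene" or "top"; returns (picture, depth): 420x560x3 uint8, red, green, blue; 420x560 float32, mm along the optical axis (not along the pixel's ray), 0 where there is no reading.
- r.get_calibration(name): a dict with "K" (3x3 intrinsics, pixels), "k1" (the pictures are not rectified: a ray, as slopes to the right and down, at radius r is drawn at 1 + k1 r^2 times it, then the intrinsics apply), "world_from_camera" (4x4, takes a point from camera to world coordinates). Camera axes: x right, y down, z forward; pixel columns grow to the right and rows downward; lengths in mm; the calibration is good to about 2 mm. A picture is of the moment at which its call begins. get_calibration takes no time and is no camera call.
- r.sign_off(): hands the job in; it is judged then, once.
The state is a dict: "clock": time; "qpos": joint angles; "qvel": joint speeds; "joint_efforts": joint torques, N m; "eef_pos": TCP position; "tcp_rot": TCP orientation; "contact_force": force on the tool from outside, world axes, zero at the start; "wrist_torque": the same for the moment, N m; "opening": opening from 0.0 (shut) to 1.0 (fully open); "grasp_force": force on a finger pad.
Only numpy, scipy, OpenCV 4.12 (cv2) and the standard library are available. Lean on these libraries where they do the work, as an engineer would, in place of code of your own. Each camera call takes 0.05 s, during which the arm holds its last target. There are 200 camera calls.

## Working session

There is one attempt and no reset: what is moved stays moved. The work goes in short steps, Python scripts to look and compute and a tool call to move; the robot and the scene stay as the last step left them, time stands still between calls to the robot, and variables do not carry over. Pictures are saved under pics/ and viewed, at most 10 in all, crops included, and the job is handed in when it is done.

Besides the shell and the picture viewer there is one more tool, called after "Call:" as name(argument=value, ...) on one line, values as JSON. step_arm: Moves the arm, as the interface text tells. Its arguments: {"type":"object","properties":{"plan":{"type":"string"},"force":{"type":"number"}},"required":["plan"]}

```bash
mkdir -p pics; cat > h.py <<'E'
import numpy as np,cv2
from rig import r
def grab(n):
    p,d=r.grab_frame(n); c=r.get_calibration(n); return p,d,c
def world(d,c):
    h,w=d.shape; u,v=np.meshgrid(np.arange(w,dtype=float),np.arange(h,dtype=float))
    pts=cv2.undistortPoints(np.stack([u,v],-1).reshape(-1,1,2),c["K"],np.array([c["k1"],0,0,0.])).reshape(h,w,2)
    P=np.dstack([pts*d[...,None],d]); T=c["world_from_camera"]
    return P@T[:3,:3].T+T[:3,3]
def proj(X,c):
    T=np.linalg.inv(c["world_from_camera"]); 
    return cv2.projectPoints(np.atleast_2d(X).astype(float),cv2.Rodrigues(T[:3,:3])[0],T[:3,3],c["K"],np.array([c["k1"],0,0,0.]))[0].reshape(-1,2)
E
python3 - <<'E'
from h import *
for n in("scene","top"):
    p,d,c=grab(n); cv2.imwrite(f"pics/{n}0.png",p[...,::-1]); np.savez(f"/tmp/{n}0.npz",p=p,d=d); print(n,c)
print(r.sense())
E
```

```text
scene {'K': array([[502.72147475,   0.        , 274.74555785],
       [  0.        , 502.72147475, 214.20182984],
       [  0.        ,   0.        ,   1.        ]]), 'k1': -0.17537660710571454, 'world_from_camera': array([[ 7.90500067e-01, -3.23033087e-01,  5.20345336e-01,
         6.95153160e+01],
       [-6.12447871e-01, -4.22687953e-01,  6.68013847e-01,
        -5.49258229e+02],
       [ 4.15312975e-03, -8.46749384e-01, -5.31975781e-01,
         5.43371373e+02],
       [ 0.00000000e+00,  0.00000000e+00,  0.00000000e+00,
         1.00000000e+00]])}
top {'K': array([[392.23541718,   0.        , 280.76647818],
       [  0.        , 392.23541718, 215.25878981],
       [  0.        ,   0.        ,   1.        ]]), 'k1': -0.1163658254422054, 'world_from_camera': array([[ 1.38194890e-02, -9.98806500e-01,  4.68465362e-02,
         4.42056460e+02],
       [-9.99877103e-01, -1.34570736e-02,  8.04281619e-03,
         1.73667961e+01],
       [-7.40279980e-03, -4.69519264e-02, -9.98869719e-01,
         9.25763018e+02],
       [ 0.00000000e+00,  0.00000000e+00,  0.00000000e+00,
         1.00000000e+00]])}
{'clock': 0.1, 'qpos': array([ 1.16259712e+00,  3.53586668e-01,  1.63404679e+00, -2.22336635e-05,
        1.15519872e+00, -2.37758678e-03]), 'qvel': array([-0.00027413, -0.00163465, -0.00091993,  0.00018122, -0.00130335,
       -0.0006067 ]), 'joint_efforts': array([-2.85464812e-04, -6.06353545e+01, -3.42816854e+01, -2.34058070e-04,
        4.00182966e-03, -5.39514451e-05]), 'eef_pos': array([246.5671385 , 573.86999821, 244.63743578]), 'tcp_rot': array([-3.14035309e+00,  1.73827586e-05,  2.73578003e+00]), 'contact_force': array([ 0.6690561 , -0.65337303,  0.19799111]), 'wrist_torque': array([-0.04418081,  0.01187934, -0.02558047]), 'grasp_force': 0.0, 'opening': 1.0015439878302685}
```

View pics/scene0.png

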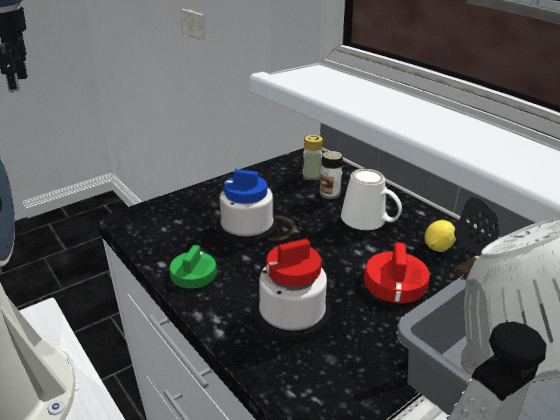

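View pics/top0.png

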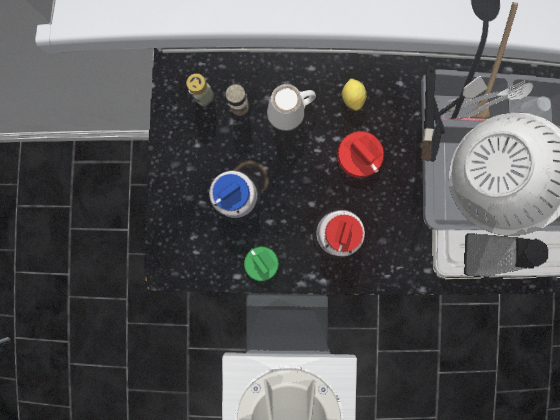

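The scene shows three loose lids in the top view. Red on a canister is at (343,233), a larger red lid lies on the worktop at (361,155), and green is at (261,264). The smaller red one, on the canister, fits the description. Next I measure it and confirm it in a crop.

```bash
cat > m.py <<'E'
from h import *
import sys
def meas(tag,zs=None):
    out=[]
    for n in("scene","top"):
        p,d,c=grab(n); W=world(d,c); hsv=cv2.cvtColor(p,cv2.COLOR_RGB2HSV)
        red=((hsv[...,0]<8)|(hsv[...,0]>172))&(hsv[...,1]>150)&(hsv[...,2]>70)
        near=np.hypot(W[...,0]-CX,W[...,1]-CY)<60
        m=red&near&(d>0); z=W[...,2]
        bar=m&(z>z[m].max()-6); Q=W[bar]
        rim=m&(np.abs(z-zl(z[m]))<4)
        rc=cv2.minAreaRect(Q[:,:2].astype(np.float32)); 
        print(n,"barz",np.percentile(Q[:,2],[50,95]).round(1),"rect",np.round(rc[0],1),np.round(rc[1],1),round(rc[2],1),"lidtopz",round(float(zl(z[m])),1),
          "circ",np.round(cv2.minEnclosingCircle(W[rim][:,:2].astype(np.float32)),1) if 0 else [np.round(x,1) for x in cv2.minEnclosingCircle(W[rim][:,:2].astype(np.float32))])
        out.append((p,d,c,W))
    return out
def zl(z):
    h,e=np.histogram(z,np.arange(80,125,1.)); i=h.argmax(); return np.median(z[(z>e[i]-1.5)&(z<e[i+1]+1.5)])
CX,CY=402,-128
def rectify(p,c,z,cx,cy,half=62,s=5):
    N=int(2*half*s); j,i=np.meshgrid(np.arange(N),np.arange(N))
    X=np.stack([cx+half-i/s,cy+half-j/s,np.full(i.shape,z)],-1).reshape(-1,3)   # up=+x, left=+y
    uv=proj(X,c).reshape(N,N,2).astype(np.float32)
    return cv2.remap(p,uv[...,0],uv[...,1],cv2.INTER_CUBIC)
E
python3 - <<'E'
import numpy as np
import m
from h import *
d=np.load("/tmp/top0.npz");W=world(d["d"],r.get_calibration("top"))
print(W[233,343],W[155,361],W[195,232])
m.CX,m.CY=W[233,343][:2]
o=m.meas("a")
p,_,c,_=o[0];a=cv2.resize(p[230:340,245:345],None,fx=4,fy=4,interpolation=cv2.INTER_CUBIC)
p,_,c,_=o[1];b=cv2.resize(p[200:265,310:375],None,fx=6,fy=6,interpolation=cv2.INTER_CUBIC)
b=cv2.copyMakeBorder(b,0,440-b.shape[0],0,0,0)
cv2.imwrite("pics/crop1.png",np.hstack([a,b])[...,::-1]);print(np.hstack([a,b]).shape)
E
```

```text
[ 444.99830698 -102.46490955  134.21755062] [ 622.32339019 -155.54259624   49.62417848] [522.629646   128.31063135  97.31626939]
scene barz [131.8 133.4] rect [ 443.9 -111.7] [14.9 45.2] 76.0 lidtopz 106.3 circ [array([ 443.8, -111.9]), np.float64(39.9)]
top barz [134.2 136.6] rect [ 444.8 -108.5] [13.8 45.5] 73.4 lidtopz 108.4 circ [array([ 445.4, -108. ]), np.float64(38.2)]
(440, 790, 3)
```

View pics/crop1.png

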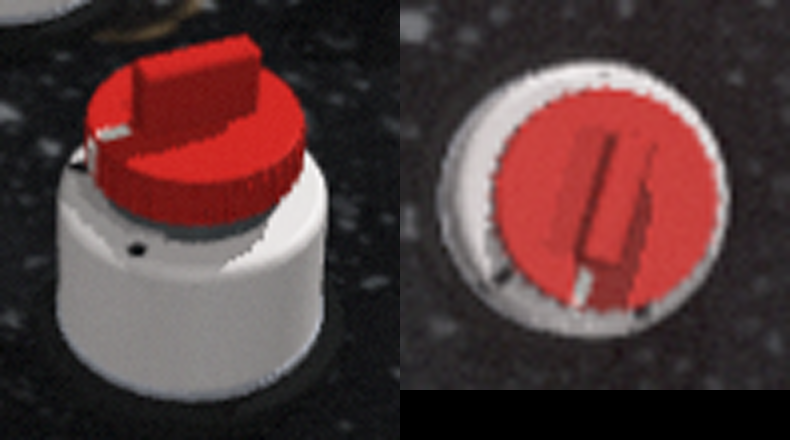

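The crop confirms it: the red lid sits high on the white canister, with the white pointer at crop (583,285). The bar mark is at (500,275) and the dot at (640,312) in the right half; in the left half they are at (80,165) and (137,250). Now I convert these to world positions.

```bash
cat > a.py <<'E'
import m; from h import *
from scipy.optimize import least_squares
def ray(u,v,c,z):
    q=cv2.undistortPoints(np.array([[[u,v]]],float),c["K"],np.array([c["k1"],0,0,0.])).ravel(); T=c["world_from_camera"]
    dr=T[:3,:3]@np.array([*q,1.]); o=T[:3,3]; return (o+dr*(z-o[2])/dr[2])[:2]
def cent(p,u,v,dark=True,k=4):
    g=p.astype(float).sum(2)[int(v)-k:int(v)+k+1,int(u)-k:int(u)+k+1]
    return None
m.CX,m.CY=444.4,-110
if __name__=="__main__":
    ang=lambda v:np.degrees(np.arctan2(v[1],v[0]))%360
    M={"scene":((265.3,271.3),(279.3,292.5),(272.5,262.8)),"top":((326.7,245.8),(350,252),(340.5,247.5))}
    o=m.meas("b")
    for n,(p,d,c,W) in zip(("scene","top"),o):
        z=W[...,2]; hsv=cv2.cvtColor(p,cv2.COLOR_RGB2HSV)
        sel=(d>0)&(hsv[...,1]<60)&(hsv[...,2]>60)&(np.hypot(W[...,0]-444,W[...,1]+110)<58)&(z>25)&(z<68)
        Q=W[sel]; f=least_squares(lambda x:np.hypot(Q[:,0]-x[0],Q[:,1]-x[1])-50,[444,-110],loss="soft_l1"); C=f.x
        b=ray(*M[n][0],c,75);k=ray(*M[n][1],c,75);pt=ray(*M[n][2],c,107)
        red=((hsv[...,0]<8)|(hsv[...,0]>172))&(hsv[...,1]>150)&(np.hypot(W[...,0]-444,W[...,1]+110)<50)&(z>126)
        Q2=W[red][:,:2]; L=Q2.mean(0); vv=np.linalg.svd(Q2-L)[2][0]
        print(n,"can",C.round(1),len(Q),"bar",b.round(1),"dot",k.round(1),"ang bar/dot",ang(b-C).round(1),ang(k-C).round(1),np.linalg.norm(b-C).round(1),np.linalg.norm(k-C).round(1),"lid",L.round(1),"pointer",ang(pt-L).round(1),"baraxis",ang(vv).round(1)%180)
E
python3 a.py
```

```text
scene barz [131.7 133.3] rect [ 444.2 -111.3] [15.1 44.9] 74.9 lidtopz 106.3 circ [array([ 444. , -112.4]), np.float64(39.8)]
top barz [134.3 136.4] rect [ 444.9 -108.2] [13.6 44.3] 74.4 lidtopz 108.4 circ [array([ 445.3, -108. ]), np.float64(38.2)]
scene can [ 445.5 -110.5] 1456 bar [418.8 -78.7] dot [ 405.8 -128.9] ang bar/dot 130.0 204.8 41.5 43.8 lid [ 442.7 -113.1] pointer 157.8 baraxis 163.2
top can [ 445.1 -108.7] 58 bar [417.1 -76.2] dot [ 404.2 -127.1] ang bar/dot 130.8 204.2 42.9 44.9 lid [ 444.9 -107.9] pointer 168.3 baraxis 164.4
```

Call:
step_arm(plan="0 0 0 14 -48 0 0; 0 0 0 28 -96 0 0; 0 0 0 42 -144 0 0; 0 0 0 55 -192 0 0; 0 0 0 69 -240 0 0; 0 0 0 83 -288 0 0; 0 0 4 97 -336 0 0; 0 0 8 110 -384 0 0")

```text
clock: 1.1
eef_pos: [356.9, 188.4, 245.5]
tcp_rot: [3.141, 0.001, 2.879]
contact_force: [1.6, 1.0, 0.4]
opening: 0.998
grasp_force: 0.0
```

Call:
step_arm(plan="0 0 0 14 -46 0 0; 0 0 0 28 -92 0 0; 0 0 0 41 -138 0 0; 0 0 0 54 -184 0 0; 0 0 0 68 -230 0 0; 0 0 -1 80 -270 -20 0; 0 0 -1 88 -300 -50 0; 0 0 -1 88 -300 -70 0")

```text
clock: 1.9
eef_pos: [445.4, -112.9, 174.1]
tcp_rot: [-3.141, 0.001, 2.855]
contact_force: [-0.7, 0.2, -0.1]
opening: 0.999
grasp_force: 0.0
```

```bash
python3 - <<'E'
from h import *
p,_,c=grab("scene");q,_,e=grab("top")
s=r.sense();print(s["eef_pos"],s["tcp_rot"])
X=s["eef_pos"]
for n,cc in(("s",c),("t",e)): print(n,proj([X,X+[0,0,-14]],cc).round(1).tolist())
a=cv2.resize(p[190:340,225:365],None,fx=3,fy=3,interpolation=cv2.INTER_CUBIC)
b=cv2.resize(q[180:280,300:390],None,fx=4,fy=4,interpolation=cv2.INTER_CUBIC);b=cv2.copyMakeBorder(b,0,450-b.shape[0],0,0,0)
cv2.imwrite("pics/crop2.png",np.hstack([a,b])[...,::-1])
E
```

```text
[ 442.88199108 -110.18000544  172.96807441] [-3.14147061 -0.00500131  2.85589479]
s [[292.9, 219.7], [292.6, 228.2]]
t [[350.0, 234.1], [348.8, 234.1]]
```

View pics/crop2.png

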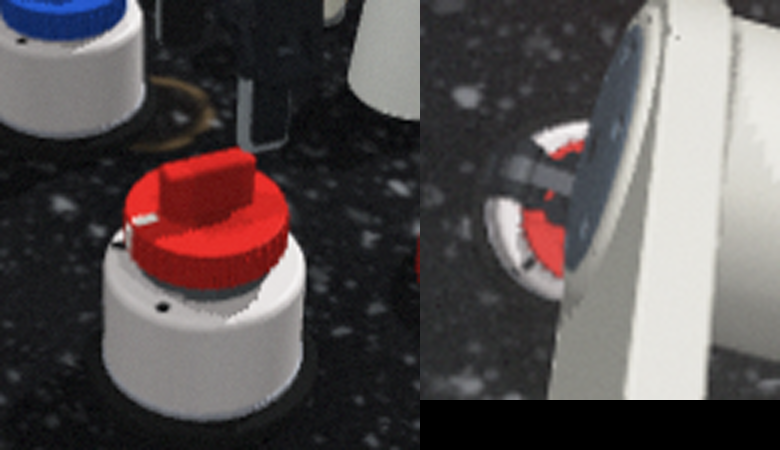

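Call:
step_arm(plan="0 0 0 0 0 -20 0; 0 0 0 0 0 -40 0; 0 0 0 0 0 -50 0; 0 0 0 0 0 -50 0; 0 0 0 0 0 -50 120; 0 0 0 0 0 -50 170; 0 0 0 0 0 -50 255; 0 0 0 0 0 -50 255", force=40)

```text
clock: 2.8
eef_pos: [445.1, -109.8, 125.8]
tcp_rot: [3.142, 0.001, 2.858]
contact_force: [0.6, -0.2, 0.7]
opening: 0.333
grasp_force: 0.0
```

Call:
step_arm(plan="0 0 0 0 0 0 255; 0 0 0 0 0 0 255; 0 0 0 0 0 0 255")

```text
clock: 3.1
eef_pos: [445.0, -109.8, 125.7]
tcp_rot: [3.142, 0.001, 2.858]
contact_force: [-1.2, -0.2, 6.5]
opening: 0.152
grasp_force: 41.7
```

```bash
python3 - <<'E'
import m;m.CX,m.CY=444.4,-110
from h import *
s=r.sense();print({k:s[k] for k in("clock","eef_pos","tcp_rot","contact_force","wrist_torque","opening","grasp_force")})
p,_,c=grab("scene")
cv2.imwrite("pics/crop3.png",cv2.resize(p[190:340,225:365],None,fx=4,fy=4,interpolation=cv2.INTER_CUBIC)[...,::-1])
E
```

```text
{'clock': 3.1, 'eef_pos': array([ 444.97309121, -109.82126611,  125.7198774 ]), 'tcp_rot': array([3.14150511e+00, 5.33243284e-04, 2.85774558e+00]), 'contact_force': array([-1.18546537, -0.2380285 ,  6.50557258]), 'wrist_torque': array([ 0.08954403,  0.21345516, -0.02897328]), 'opening': 0.15196782529085348, 'grasp_force': 41.72929644584656}
```

View pics/crop3.png

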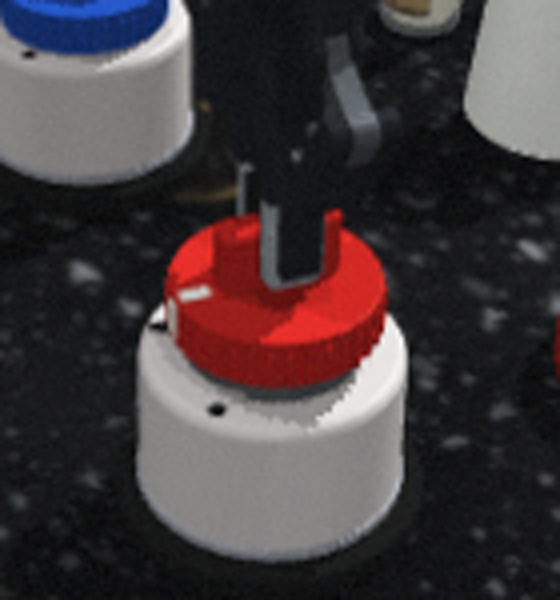

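The fingers hold the bar; the tips are at about (295,280) in the crop, with the pointer at (190,295). I now turn anticlockwise.

Call:
step_arm(plan="0 0 4 0 0 0 255; 0 0 8 0 0 0 255; 0 0 12 0 0 0 255; 0 0 16 0 0 0 255; 0 0 20 0 0 0 255; 0 0 24 0 0 0 255; 0 0 24 0 0 0 255")

```text
clock: 3.85
eef_pos: [445.0, -109.8, 125.4]
tcp_rot: [-3.141, 0.001, -3.005]
contact_force: [0.7, -0.1, 0.0]
opening: 0.148
grasp_force: 41.1
```

```bash
cat > s.py <<'E'
from rig import r
s=r.sense();print({k:(s[k].round(2).tolist() if hasattr(s[k],"round") and getattr(s[k],"shape",()) else s[k]) for k in("clock","eef_pos","tcp_rot","contact_force","wrist_torque","grasp_force","qpos")})
E
python3 s.py
```

```text
{'clock': 3.85, 'eef_pos': [444.95, -109.84, 125.41], 'tcp_rot': [-3.14, 0.0, -3.01], 'contact_force': [0.72, -0.07, 0.04], 'wrist_torque': [-0.01, -0.1, -0.0], 'grasp_force': 41.086692810058594, 'qpos': [-0.25, 0.26, 2.09, 0.0, 0.79, -1.95]}
```

Call:
step_arm(plan="0 0 4 0 0 0 255; 0 0 8 0 0 0 255; 0 0 12 0 0 0 255; 0 0 16 0 0 0 255; 0 0 16 0 0 -1 255; 0 0 16 0 0 -2 255; 0 0 16 0 0 -3 255; 0 0 16 0 0 -3 255")

```text
clock: 4.65
eef_pos: [444.6, -109.7, 122.1]
tcp_rot: [3.141, -0.0, -2.728]
contact_force: [-0.3, -0.2, -1.8]
opening: 0.154
grasp_force: 40.8
```

```bash
python3 s.py
```

```text
{'clock': 4.65, 'eef_pos': [444.55, -109.7, 122.07], 'tcp_rot': [3.14, -0.0, -2.73], 'contact_force': [-0.28, -0.18, -1.79], 'wrist_torque': [0.03, -0.05, -0.0], 'grasp_force': 40.84007978439331, 'qpos': [-0.25, 0.27, 2.09, 0.0, 0.79, -2.23]}
```

It sinks freely, so I follow it down.

Call:
step_arm(plan="0 0 0 0 0 -1 255; 0 0 0 0 0 -2 255; 0 0 0 0 0 -3 255; 0 0 0 0 0 -4 255; 0 0 0 0 0 -4 255")

```text
clock: 5.15
eef_pos: [444.8, -109.8, 118.5]
tcp_rot: [-3.142, 0.0, -2.727]
contact_force: [-1.0, -0.3, 3.3]
opening: 0.153
grasp_force: 41.4
```

```bash
python3 - <<'E'
from h import *
p,_,c=grab("scene")
cv2.imwrite("pics/crop4.png",cv2.resize(p[190:340,225:365],None,fx=4,fy=4,interpolation=cv2.INTER_CUBIC)[...,::-1])
import s
E
```

```text
{'clock': 5.2, 'eef_pos': [444.8, -109.78, 118.49], 'tcp_rot': [-3.14, 0.0, -2.73], 'contact_force': [-0.48, 0.47, 3.82], 'wrist_torque': [0.09, 0.26, -0.0], 'grasp_force': 41.453391909599304, 'qpos': [-0.25, 0.27, 2.09, -0.0, 0.78, -2.23]}
```

View pics/crop4.png

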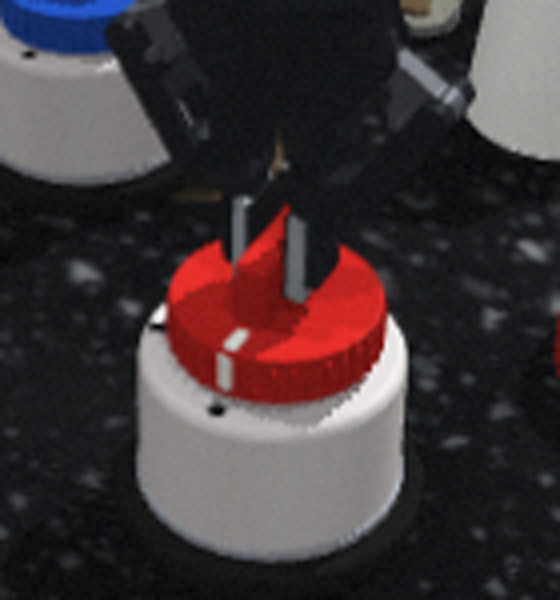

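The lid has dropped into the thread: its pointer (225,365) stands next to the dot (217,409). I now screw it clockwise while following it down.

Call:
step_arm(plan="0 0 -5 0 0 -0.3 255; 0 0 -10 0 0 -0.5 255; 0 0 -15 0 0 -0.8 255; 0 0 -20 0 0 -1.0 255; 0 0 -25 0 0 -1.3 255; 0 0 -30 0 0 -1.6 255; 0 0 -35 0 0 -1.8 255; 0 0 -40 0 0 -2.1 255")

```text
clock: 6.0
eef_pos: [445.1, -110.0, 116.5]
tcp_rot: [-3.141, 0.001, 2.855]
contact_force: [0.3, -0.4, 3.8]
opening: 0.154
grasp_force: 41.5
```

```bash
python3 s.py
```

```text
{'clock': 6.0, 'eef_pos': [445.13, -109.97, 116.47], 'tcp_rot': [-3.14, 0.0, 2.85], 'contact_force': [0.25, -0.44, 3.83], 'wrist_torque': [-0.12, 0.15, 0.06], 'grasp_force': 41.45021975040436, 'qpos': [-0.25, 0.28, 2.09, -0.0, 0.77, -1.53]}
```

Smooth. The estimate leaves 33° to the stop, so I approach it slowly.

Call:
step_arm(plan="0 0 -5 0 0 -0.3 255; 0 0 -10 0 0 -0.5 255; 0 0 -15 0 0 -0.8 255; 0 0 -20 0 0 -1.0 255; 0 0 -24 0 0 -1.2 255; 0 0 -27 0 0 -1.4 255; 0 0 -29 0 0 -1.5 255; 0 0 -29 0 0 -1.5 255")

```text
clock: 6.8
eef_pos: [445.3, -109.9, 115.0]
tcp_rot: [3.141, 0.001, 2.351]
contact_force: [-0.2, -0.5, 3.1]
opening: 0.155
grasp_force: 41.5
```

```bash
python3 s.py
```

```text
{'clock': 6.8, 'eef_pos': [445.27, -109.94, 115.01], 'tcp_rot': [3.14, 0.0, 2.35], 'contact_force': [-0.16, -0.48, 3.11], 'wrist_torque': [-0.09, 0.03, 0.0], 'grasp_force': 41.490134596824646, 'qpos': [-0.25, 0.28, 2.09, -0.0, 0.77, -1.03]}
```

Call:
step_arm(plan="0 0 -1 0 0 -0.1 255; 0 0 -2 0 0 -0.1 255; 0 0 -3 0 0 -0.2 255; 0 0 -3 0 0 -0.2 255")

```text
clock: 7.2
eef_pos: [445.2, -109.9, 114.9]
tcp_rot: [3.141, 0.001, 2.299]
contact_force: [0.6, -1.1, 5.3]
opening: 0.154
grasp_force: 41.8
```

```bash
python3 s.py
```

```text
{'clock': 7.2, 'eef_pos': [445.22, -109.93, 114.86], 'tcp_rot': [3.14, 0.0, 2.3], 'contact_force': [0.59, -1.09, 5.28], 'wrist_torque': [-0.08, 0.04, -0.02], 'grasp_force': 41.77688419818878, 'qpos': [-0.25, 0.28, 2.09, -0.0, 0.77, -0.97]}
```

Call:
step_arm(plan="0 0 -1 0 0 -0.1 255; 0 0 -2 0 0 -0.1 255; 0 0 -2 0 0 -0.1 255")

```text
clock: 7.5
eef_pos: [445.3, -109.9, 114.8]
tcp_rot: [3.141, 0.001, 2.265]
contact_force: [0.6, -0.9, 6.6]
opening: 0.156
grasp_force: 41.7
```

```bash
python3 s.py
```

```text
{'clock': 7.5, 'eef_pos': [445.27, -109.93, 114.75], 'tcp_rot': [3.14, 0.0, 2.26], 'contact_force': [0.55, -0.95, 6.64], 'wrist_torque': [-0.15, 0.09, 0.02], 'grasp_force': 41.7279052734375, 'qpos': [-0.25, 0.28, 2.09, -0.0, 0.77, -0.94]}
```

Call:
step_arm(plan="0 0 -1 0 0 0 255; 0 0 -2 0 0 0 255; 0 0 -2 0 0 0 255")

```text
clock: 7.8
eef_pos: [445.1, -109.7, 114.8]
tcp_rot: [3.141, 0.0, 2.23]
contact_force: [0.4, 1.3, 6.1]
opening: 0.153
grasp_force: 41.9
```

```bash
python3 - <<'E'
from h import *
p,_,c=grab("scene")
cv2.imwrite("pics/crop5.png",cv2.resize(p[190:340,225:365],None,fx=4,fy=4,interpolation=cv2.INTER_CUBIC)[...,::-1])
import s
E
```

```text
{'clock': 7.85, 'eef_pos': [445.08, -109.68, 114.73], 'tcp_rot': [3.14, 0.0, 2.23], 'contact_force': [-0.01, 1.56, 7.2], 'wrist_torque': [0.22, 0.04, 0.31], 'grasp_force': 41.900092363357544, 'qpos': [-0.24, 0.28, 2.09, 0.0, 0.77, -0.9]}
```

View pics/crop5.png

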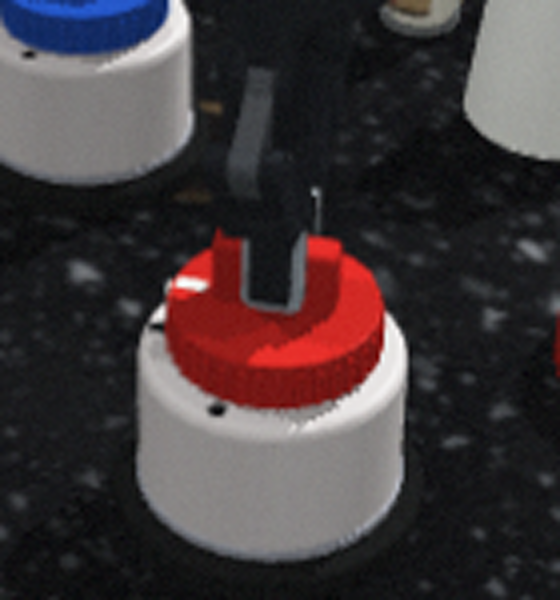

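A twisting moment of 0.31 N m has built up, so the stop has been met. I press on one degree to confirm.

Call:
step_arm(plan="0 0 -1 0 0 0 255; 0 0 -2 0 0 0 255; 0 0 -2 0 0 0 255")

```text
clock: 8.15
eef_pos: [445.0, -109.6, 114.7]
tcp_rot: [3.141, 0.0, 2.196]
contact_force: [-0.0, 2.7, 6.4]
opening: 0.154
grasp_force: 45.4
```

```bash
python3 s.py
```

```text
{'clock': 8.15, 'eef_pos': [444.98, -109.64, 114.74], 'tcp_rot': [3.14, 0.0, 2.2], 'contact_force': [-0.01, 2.68, 6.44], 'wrist_torque': [0.33, 0.05, 0.95], 'grasp_force': 45.3981077671051, 'qpos': [-0.24, 0.28, 2.09, -0.0, 0.77, -0.87]}
```

The moment rises firmly to 0.95 N m, so the lid is at its stop. I relieve the twist, open and rise.

Call:
step_arm(plan="0 0 1 0 0 0 255; 0 0 2 0 0 0 255; 0 0 2 0 0 0 200; 0 0 2 0 0 0 120; 0 0 2 0 0 0 60; 0 0 2 0 0 0 0; 0 0 2 0 0 0 0; 0 0 2 0 0 0 0")

```text
clock: 8.95
eef_pos: [444.7, -109.8, 114.4]
tcp_rot: [-3.142, -0.0, 2.23]
contact_force: [0.0, -0.2, -0.5]
opening: 0.999
grasp_force: 0.0
```

Call:
step_arm(plan="0 0 0 0 0 10 0; 0 0 0 0 0 30 0; 0 0 0 0 0 60 0; 0 0 0 0 0 100 0; 0 0 0 0 50 130 0; 0 0 0 0 100 130 0; 0 0 0 0 150 130 0; 0 0 0 0 200 130 0")

```text
clock: 9.75
eef_pos: [444.6, 84.7, 245.8]
tcp_rot: [3.14, 0.001, 2.229]
contact_force: [0.7, -1.6, 0.9]
opening: 1.0
grasp_force: 0.0
```

Call:
step_arm(plan="0 0 0 0 45 0 0; 0 0 0 0 90 0 0; 0 0 0 0 130 0 0; 0 0 0 0 130 0 0")

```text
clock: 10.15
eef_pos: [444.7, 217.1, 245.3]
tcp_rot: [3.139, -0.001, 2.233]
contact_force: [-0.3, -0.4, -0.1]
opening: 1.002
grasp_force: 0.0
```

```bash
python3 - <<'E'
import m; m.CX,m.CY=444.4,-110
from h import *
o=m.meas("c")
for (p,d,c,W) in o:
    z=W[...,2];hsv=cv2.cvtColor(p,cv2.COLOR_RGB2HSV)
    red=((hsv[...,0]<8)|(hsv[...,0]>172))&(hsv[...,1]>150)&(np.hypot(W[...,0]-444,W[...,1]+110)<50)&(z>115)
    Q=W[red][:,:2];L=Q.mean(0);v=np.linalg.svd(Q-L)[2][0];print(L.round(1),np.degrees(np.arctan2(v[1],v[0]))%180)
p=o[0][0];q=o[1][0]
a=cv2.resize(p[230:340,245:345],None,fx=4,fy=4,interpolation=cv2.INTER_CUBIC)
b=cv2.resize(q[200:265,310:375],None,fx=6,fy=6,interpolation=cv2.INTER_CUBIC);b=cv2.copyMakeBorder(b,0,440-b.shape[0],0,0,0)
cv2.imwrite("pics/crop6.png",np.hstack([a,b])[...,::-1])
import s
E
```

```text
scene barz [120.9 122.2] rect [ 444.1 -112. ] [15.9 45.6] 37.6 lidtopz 95.4 circ [array([ 443.7, -111.6]), np.float64(39.8)]
top barz [123.1 125.3] rect [ 445.  -108.7] [13.9 45.3] 38.2 lidtopz 97.5 circ [array([ 445. , -108.3]), np.float64(38.6)]
[ 443.1 -113.5] 129.05308226725
[ 445.1 -108.2] 128.02336159870853
{'clock': 10.25, 'eef_pos': [444.36, 213.53, 244.74], 'tcp_rot': [-3.14, 0.0, 2.23], 'contact_force': [-0.57, -0.39, -1.14], 'wrist_torque': [-0.04, -0.01, -0.02], 'grasp_force': 0.0, 'qpos': [0.45, 0.15, 1.91, -0.0, 1.09, -0.22]}
```

View pics/crop6.png

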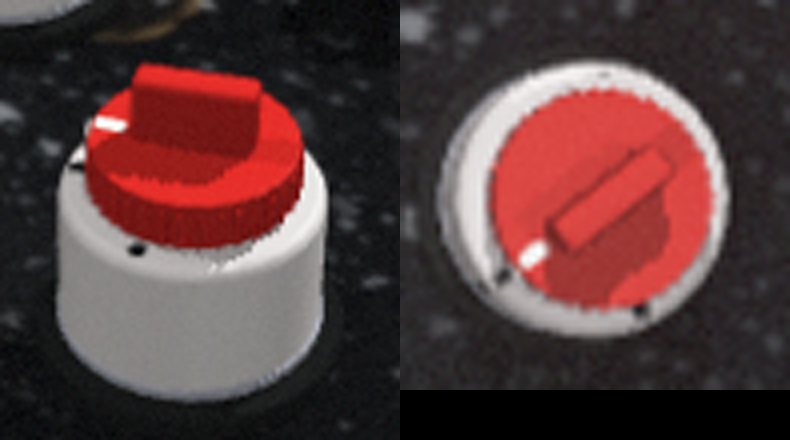

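The pointer (533,253) lines up with the bar mark (503,275), and the lid is 11 mm lower than at the start. Everything else is untouched.

```bash
python3 -c "from rig import r;print(r.sign_off())"
```

```text
the job is handed in; nothing more can be done
None
```

The red lid was turned back, dropped into its thread at the dot and screwed clockwise to its stop at the bar mark, about 11 mm lower than at the start; I released it, left the blue lid alone, and handed the job in at about 10 s.

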